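# Snap the cedar box shut and start the timer

## Task

The spice tins are in the cedar box to take on its scent: press the box's open lid all the way down until its catch snaps and the lid stays flush. Then start the timer by pressing its round push button fully down and letting it come up again; do not turn the timer's dial, and do not shift the stone mortar or the brush holder that stand between box and timer.

Things in the scene. Friction and masses are not known exactly. Their poses are not given: they have to be found in the camera images.
- cedar_box: Brown cedar box, 160 (x) x 180 (y) x 75 mm high without its lid, open-topped, standing fast on the shelf. Origin: centre of its underside. Own axes: z up; the hinge runs along y at its +x rim, the free edge of the lid and the catch are at the -x side. Three tins lie inside, below the rim.
- cedar_lid (a joint): Lid angle, rad: 0 shut flush, grows as it opens (limit 1.4, starts 0.5 to 1.0). The lid is a cedar board 160 x 180 x 10 mm over the whole box; its stiff hinge stays where left (1 to 4 N at the free edge moves it). A brass tongue under the free edge meets a spring catch at 0.065 rad (lid ajar 10 mm): forcing it past takes about 9 N near the free edge; below 0.02 rad the catch holds it shut.
- lid_press (a point): Point on the lid's outer face, in the middle of its width, 20 mm in from the free edge and 140 mm from the hinge axis; it moves with the lid. When shut it is 85.5 mm above the shelf.
- lid_hinge (a point): Middle of the lid's hinge axis (which runs along the box's y), on the box's +x rim, 75.5 mm above the shelf, level with the underside of the shut lid. It does not move.
- timer: White plastic kitchen timer, a low block 85 (x) x 135 (y) x 35 mm high standing fast on the shelf. Origin: centre of its underside, z up. On its top: the round push button at y = -37 mm and the turning dial at y = +37 mm.
- timer_button (a joint): How far the timer's push button is down, in m: 0 up, 0.006 fully down. Spring: it starts to move at 1.5 N, is fully down at 5 N and comes up by itself.
- timer_button_top (a point): Centre of the top of the push button, a disc of 26 mm diameter in a round collar of 42 mm diameter; the top is 57 mm above the shelf and 10 mm above the collar. It is pressed straight down.
- timer_dial (a joint): Angle of the timer's dial in rad, 0 at the start; the dial is a disc of 44 mm diameter with a bar grip on it, its top 55 mm above the shelf. Leave it alone.
- mortar: Bystander: grey stone mortar on three legs, 110 mm diameter, 90 mm high. Origin: centre of its underside.
- brush_holder: Bystander: steel holder, 72 mm diameter, 110 mm high, with two pastry brushes up to 207 mm. Origin: centre of its underside.

How it is judged:
By the outcome, as a careful person would: the job done as asked, in the order asked, and still so for the second after the job is handed in, with the robot touching nothing.
It also fails if it takes over 45 s, if anything falls off the work surface, if the arm or the gripper's body presses on something with over 40 N, if the wrist force passes 120 N, or if a joint passes its speed limit or range.

## Robot

A 6-joint arm with a two-finger parallel gripper is mounted at the origin on the work surface. World frame = base frame: x ahead of the robot, y to its left, z up, the work surface at z = 0. Lengths are in mm, angles in rad, forces in N, time in s.
With the tool pointing down it reaches from about 350 to 775 mm from the base axis. Payload 7.3 kg.
Tool frame: the origin (TCP) lies midway between the tips of the shut fingers; the grasp point (between the pads) lies 19 mm behind it; z points along the fingers, y is the line along which they close (so a half turn about z gives the same grasp; the last joint's range is limited). The gripper opens to 92 mm and grips with 3 to 60 N. Pads are 19 mm wide; open, the fingers measure 130 mm over their backs; the gripper's body (75 mm by 190 mm) begins 47 mm behind the grasp point.
Start: joints at [1.041, 0.342, 1.524, -0, 1.275, -0.146], TCP at [196.572, 486.831, 226.741] pointing down, gripper open.
Joint ranges: [-2.53, 2.53], [-0.77, 2.02], [0.04, 2.7], [-1, 4.14], [0.28, 2.66], [-3.11, 3.11]. Speed limits (rad/s): [2.57, 2.57, 3.14, 3.14, 3.14, 3.14].

## Interface

Orientations are given as [roll, pitch, yaw] about the fixed x, y, z axes, in that order (R = Rz(yaw) Ry(pitch) Rx(roll)).
In Python, from plant import * gives the robot as it stands.
- The arm moves only by the tool step_arm, never from a script. Its argument "deltas" is one flat list of numbers, 5 for each row, row after row: the shift along the world's x, y, z in mm, then the turn about the world's z in degrees, then the finger opening in mm, from 0 to 91.8. In form: [tx, ty, tz, turn, gripper, tx, ty, tz, turn, gripper, ...]. A call has exactly 10 rows; each row shifts and turns the commanded pose from where the row before left it; what a row does not reach is not made up. A row lasts 1/8 s, in which the tool goes at most 62.5 mm and 10.7 degrees, less where a joint would pass 70% of its speed; a pose out of reach is approached as far as the arm can. A call is refused whole if a number of a shift passes 62.5 or a number of a turn 10.7, either way. A call with a gripper value outside its range is refused whole. The fingers move at their own pace and stop on an object; the grip force is fixed at half the most. Time passes only in rows, so rows that do not move let the fingers close, or fill a call up. It gives the time, the measured TCP pose, the force, the opening and the grip force at its end, in the units of the state.
- get_obs(): the state, without advancing time (a new reading comes with each control period).
- capture(name): name is "scene" or "top" or "wrist"; returns the picture (400x640x3 uint8, red, green, blue); there is no depth.
- camera_params(name): a dict with "mtx" (3x3 intrinsics, pixels), "rvec" (rotation vector, rad) and "tvec" (3), from world to camera coordinates, as OpenCV has them. Camera axes: x right, y down, z forward; pixel columns grow to the right and rows downward; lengths in mm; the calibration is good to about 2 mm. A picture is of the moment at which its call begins: read the wrist's pose just before it. camera_params takes no time and is no camera call; for the wrist camera it gives the pose at the moment of the call.
- close_job(): hands the job in; it is judged then, once.
The state is a dict: "time": time; "joint_positions": joint angles; "dq": joint speeds; "tau": joint torques, N m; "tool_pos": TCP position; "tcp_rot": TCP orientation; "contact_force": force on the tool from outside, world axes, zero at the start; "moment": the same for the moment, N m; "grip_width": finger opening in mm; "finger_force": force on a finger pad.
Only numpy, scipy, OpenCV 4.12 (cv2) and the standard library are available. Lean on these libraries where they do the work, as an engineer would, in place of code of your own. Each camera call takes 0.05 s, during which the arm holds its last target. There are 200 camera calls.

## Working session

There is one attempt and no reset: what is moved stays moved. The work goes in short steps, Python scripts to look and compute and a tool call to move; the robot and the scene stay as the last step left them, time stands still between calls to the robot, and variables do not carry over. Pictures are saved under pics/ and viewed, at most 10 in all, crops included, and the job is handed in when it is done.

Besides the shell and the picture viewer there is one more tool, called after "Call:" as name(argument=value, ...) on one line, values as JSON. step_arm: Moves the arm, as the interface text tells. Its arguments: {"type":"object","properties":{"deltas":{"type":"array","items":{"type":"number"}}},"required":["deltas"]}

```bash
mkdir -p pics
cat > h.py <<'E'
from plant import *
import cv2, numpy as np
def ray(name,u,v,z):
    p=camera_params(name);K=np.array(p["mtx"],float);R=cv2.Rodrigues(np.array(p["rvec"],float))[0];t=np.array(p["tvec"],float).reshape(3)
    d=R.T@np.linalg.solve(K,[u,v,1.]);c=-R.T@t
    return (c+d*(z-c[2])/d[2]).round(1)
def proj(name,P):
    p=camera_params(name)
    return cv2.projectPoints(np.array(P,float).reshape(-1,1,3),np.array(p["rvec"],float),np.array(p["tvec"],float),np.array(p["mtx"],float),None)[0].reshape(-1,2).round(1)
def snap(name,fn): 
    im=capture(name); cv2.imwrite("pics/"+fn,cv2.cvtColor(np.asarray(im),cv2.COLOR_RGB2BGR)); return im
E
python3 - <<'E'
from h import *
snap("top","top1.png");snap("scene","scene1.png")
o=get_obs();print(o["tool_pos"],o["tcp_rot"],o["contact_force"],o["time"])
for n in("top","scene"):
    p=camera_params(n);R=cv2.Rodrigues(np.array(p["rvec"],float))[0];print(n,-R.T@np.array(p["tvec"],float).reshape(3),R[2])
E
```

```text
[196.37556958 486.48537557 226.15158245] [-3.14028270e+00 -1.58768799e-04  2.75784093e+00] [0.16311581 0.57101562 0.43374306] 0.1
top [496.4617452    1.44220275 936.78021112] [ 0.10251137  0.01439215 -0.99462771]
scene [1147.62611559  497.64538871  578.66215807] [-0.62870144 -0.54326526 -0.55641474]
```

View pics/top1.png

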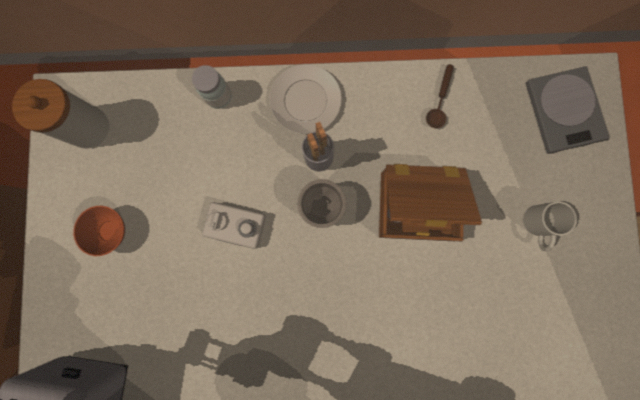

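View pics/scene1.png

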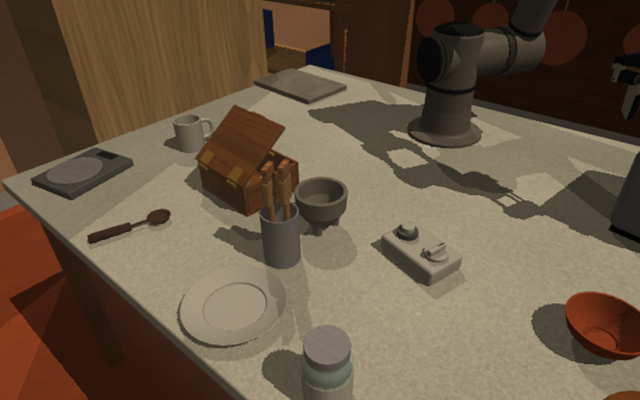

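The top view has +x up and +y left. The box, lid open, is around px (428,205), with the timer at (234,225), its button at about (247,228) and its dial at (221,219). The mortar (322,203) and brush holder (318,150) stand between them. I'll enlarge it for exact pixels.

Run:
```python
import cv2,numpy as np
a=cv2.imread("pics/top1.png")
b=cv2.resize(a[150:255,365:490],None,fx=5,fy=5,interpolation=cv2.INTER_CUBIC)
cv2.imwrite("pics/cropbox.png",b)
c=cv2.resize(a[190:260,190:280],None,fx=8,fy=8,interpolation=cv2.INTER_CUBIC)
cv2.imwrite("pics/croptim.png",c)
```

```text
(no output)
```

View pics/cropbox.png

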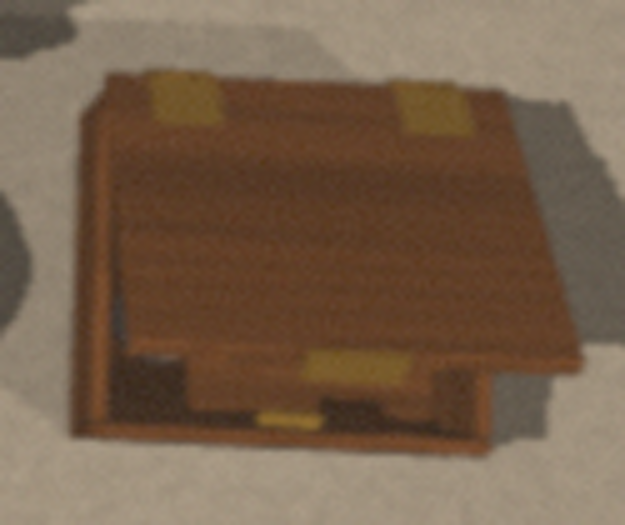

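View pics/croptim.png

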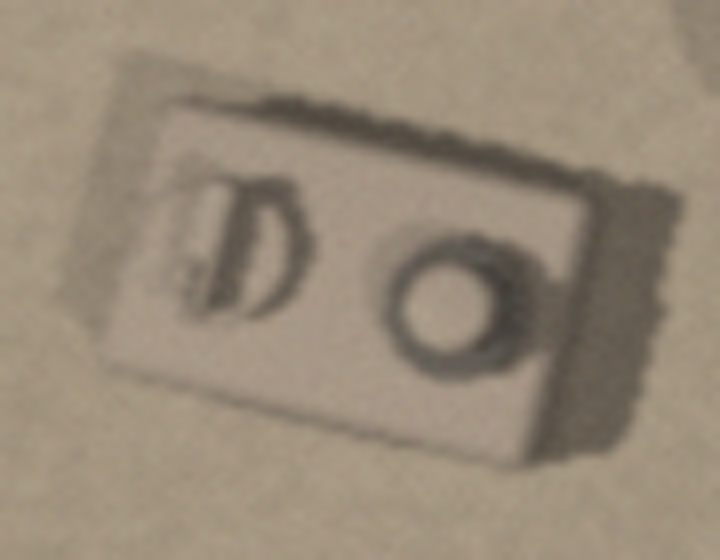

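The enlarged box crop (x5, offset 365,150) shows the lid's hinge-side corners at about (105,75) and (505,92), and its free corners at about (128,342) and (580,360). The front rim's right corner is at (490,445). In the timer crop (x8, offset 190,190) the button top is at (448,306), and the block's top corners are (172,105), (590,195), (525,465) and (108,362).

```bash
cat >> h.py <<'E'
def tf(p,P): c,s=np.cos(p[2]),np.sin(p[2]); P=np.asarray(P,float); return np.c_[p[0]+c*P[:,0]-s*P[:,1],p[1]+s*P[:,0]+c*P[:,1],P[:,2]]
def lid(th,r,y,h):  # r from hinge toward -x, h above underside
    c,s=np.cos(th),np.sin(th); return [80-r*c+h*s*1.0, y, 75.5+r*s+h*c]
E
python3 - <<'E'
from h import *
from scipy.optimize import least_squares
C=lambda L,f,x,y:(np.array(L,float)+.5)/f-.5+[x,y]
bt=C([(172,105),(590,195),(525,465),(108,362),(448,306)],8,190,190)
TP=[(42.5,67.5,35),(42.5,-67.5,35),(-42.5,-67.5,35),(-42.5,67.5,35),(0,-37,57)]
f=lambda p:(proj("top",tf(p,TP))-bt).ravel()
s=least_squares(f,[460,150,0.2],x_scale=[10,10,.1],diff_step=1e-3);print("timer",s.x,f(s.x).round(1));print("btn",tf(s.x,[(0,-37,57)]),"ray",ray("top",*bt[4],57), "dial",tf(s.x,[(0,37,55)]))
bb=C([(105,75),(505,92),(580,360),(128,342),(490,443)],5,365,150)
g=lambda q:(proj("top",tf(q,[lid(q[3],0,90,10),lid(q[3],0,-90,10),lid(q[3],160,-90,10),lid(q[3],160,90,10),(-80,-90,75)]))-bb).ravel()
s=least_squares(g,[500,-200,0,.7],x_scale=[10,10,.1,.1],diff_step=1e-3);print("box",s.x,g(s.x).round(1))
q=s.x
for th in(q[3],.4,.2,.065,0):print(round(th,2),tf(q,[lid(th,140,0,10)]).round(1),tf(q,[lid(th,160,0,10)]).round(1))
print("hinge",tf(q,[(80,0,75.5)]))
print("mortar",ray("top",322,203,90),"holder",ray("top",318,150,110))
print("scene check: btn,lid_press,free corners",proj("scene",np.vstack([tf([0,0,0],[ray("top",*bt[4],57)]),tf(q,[lid(q[3],140,0,10),lid(q[3],160,90,10),lid(q[3],160,-90,10)])])))
E
```

```text
timer [5.35590918e+02 2.23768738e+02 1.81542105e-01] [-10.1  11.5  -6.6 -11.6   8.4 -10.2   4.3  14.7   0.   -5.7]
btn [[542.27114025 187.37678009  57.        ]] ray [529.1 187.5  57. ] dial [[528.91069552 260.1606967   55.        ]]
box [ 5.72661226e+02 -2.18745269e+02 -1.14435832e-18  5.86800279e-01] [-3.3  1.4 -3.2 -4.6  2.1 -0.9  1.5  5.4  3.4 -0.8]
0.59 [[ 541.6 -218.7  161.3]] [[ 525.  -218.7  172.4]]
0.4 [[ 527.6 -218.7  139.2]] [[ 509.2 -218.7  147. ]]
0.2 [[ 517.4 -218.7  113.1]] [[ 497.8 -218.7  117.1]]
0.07 [[ 513.6 -218.7   94.6]] [[ 493.6 -218.7   95.9]]
0 [[ 512.7 -218.7   85.5]] [[ 492.7 -218.7   85.5]]
hinge [[ 652.66122565 -218.74526889   75.5       ]]
mortar [577.9   9.5  90. ] holder [693.5  14.7 110. ]
scene check: btn,lid_press,free corners [[407.8 225.3]
 [253.5 122.9]
 [286.9 126.4]
 [232.5 106.7]]
```

```bash
sed -i 's/reshape(-1,2).round(1)/reshape(-1,2)/' h.py
python3 - <<'E'
from h import *
from scipy.optimize import least_squares
np.set_printoptions(suppress=True,precision=2)
C=lambda L,f,x,y:(np.array(L,float)+.5)/f-.5+[x,y]
bt=C([(172,105),(590,195),(525,465),(108,362),(448,306)],8,190,190)
TP=[(42.5,67.5,35),(42.5,-67.5,35),(-42.5,-67.5,35),(-42.5,67.5,35),(0,-37,57)]
f=lambda p:(proj("top",tf(p,TP))-bt).ravel()
s=least_squares(f,[535,220,-0.2],x_scale=[10,10,.1]);print("timer",s.x,f(s.x));print("btn",tf(s.x,[(0,-37,57)]),"dial",tf(s.x,[(0,37,55)]))
bb=C([(105,75),(505,92),(580,360),(128,342),(490,443)],5,365,150)
g=lambda q:(proj("top",tf(q,[lid(q[3],0,90,10),lid(q[3],0,-90,10),lid(q[3],160,-90,10),lid(q[3],160,90,10),(-80,-90,75)]))-bb).ravel()
s=least_squares(g,[570,-218,-.04,.7],x_scale=[10,10,.1,.1]);print("box",s.x,g(s.x))
q=s.x
for th in(q[3],.4,.2,.065,0):print(round(th,2),tf(q,[lid(th,140,0,10)]),tf(q,[lid(th,160,0,10)]))
print("hinge",tf(q,[(80,0,75.5)]))
P=np.vstack([[ray("top",*bt[4],57)],tf(q,[lid(q[3],140,0,10),lid(q[3],160,90,10),lid(q[3],160,-90,10)])])
print("scene check: btn,lid_press,free corners",proj("scene",P))
E
```

```text
timer [538.27 221.97  -0.25] [-1.13 -1.76  1.56 -0.47  1.11  1.05 -2.14  1.06  0.57  0.04]
btn [[528.99 186.16  57.  ]] dial [[547.56 257.79  55.  ]]
box [ 572.35 -217.97   -0.07    0.63] [-0.91 -1.5  -0.61 -1.63  1.06  0.53 -0.2   0.11  0.51  2.29]
0.63 [[ 544.84 -215.94  165.64]] [[ 528.68 -214.74  177.36]]
0.4 [[ 527.42 -214.64  139.23]] [[ 509.05 -213.28  147.02]]
0.2 [[ 517.28 -213.89  113.11]] [[ 497.73 -212.44  117.09]]
0.07 [[ 513.46 -213.61   94.57]] [[ 493.56 -212.13   95.87]]
0 [[ 512.52 -213.54   85.5 ]] [[ 492.57 -212.06   85.5 ]]
hinge [[ 652.13 -223.89   75.5 ]]
scene check: btn,lid_press,free corners [[407.84 225.35]
 [253.09 121.96]
 [284.7  126.36]
 [234.37 104.76]]
```

Run:
```python
import cv2,numpy as np
a=cv2.imread("pics/scene1.png")
b=cv2.resize(a[95:215,190:305],None,fx=5,fy=5,interpolation=cv2.INTER_CUBIC)
c=cv2.resize(a[210:285,375:470],None,fx=5,fy=5,interpolation=cv2.INTER_CUBIC)
d=np.zeros((600,575+220,3),np.uint8);d[:600,:575]=b;d[:375,575:]=c[:,:220]
cv2.imwrite("pics/cropsc.png",d)
```

```text
(no output)
```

View pics/cropsc.png

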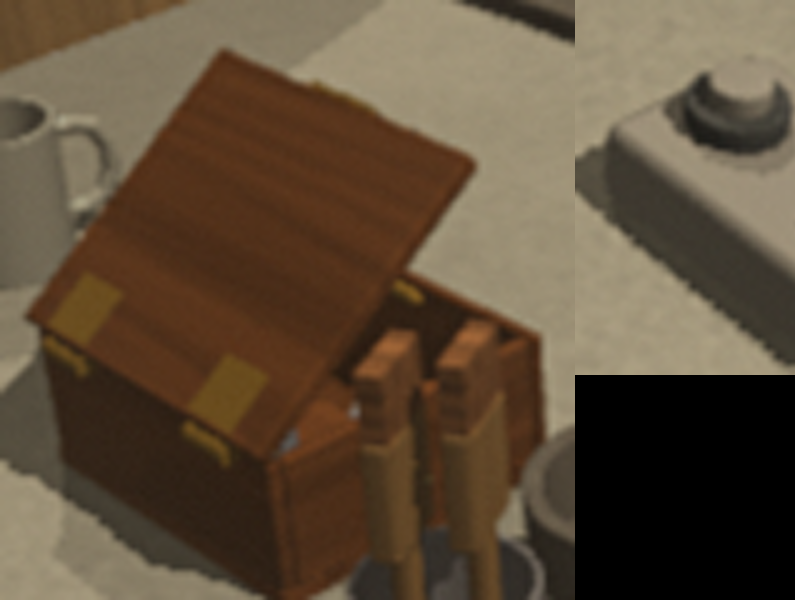

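Reprojecting the fit into the scene view predicts the lid's free corners at (234,105) and (285,126), and they appear there. The button is predicted at (408,225) and appears at about (409,227), roughly 2-3 mm off. I'll shut the fingers and swing over on an arc at z≈240, clear of the brushes.

Call:
step_arm(deltas=[40,-33,3,0,0,40,-33,3,0,0,40,-33,3,0,0,40,-33,3,0,0,40,-33,3,0,0,22,-44,0,0,0,22,-44,0,0,0,22,-44,0,0,0,22,-44,0,0,0,22,-44,0,0,0])

```text
time: 1.35
tool_pos: [506.9, 100.3, 241.5]
tcp_rot: [-3.142, -0.001, 2.758]
contact_force: [0.5, 0.7, 0.1]
grip_width: 0.7
finger_force: 0.0
```

Call:
step_arm(deltas=[5,-39,0,0,0,5,-39,0,0,0,5,-39,0,0,0,5,-39,0,0,0,5,-39,0,0,0,5,-39,0,0,0,5,-40,0,0,0,6,-41,0,0,0,0,0,-25,0,0,0,0,-24,0,0])

```text
time: 2.6
tool_pos: [547.3, -213.8, 191.5]
tcp_rot: [3.141, -0.001, 2.757]
contact_force: [0.6, 1.5, -0.8]
grip_width: 0.5
finger_force: 0.0
```

Run:
```python
from h import *
snap("top","t2.png")
a=cv2.imread("pics/t2.png");cv2.imwrite("pics/t2c.png",cv2.resize(a[120:270,340:520],None,fx=4,fy=4))
o=get_obs();print(o["tool_pos"],o["contact_force"],proj("top",[o["tool_pos"]]))
```

```text
[ 545.7578852  -212.67572747  188.01705041] [-0.01585175  0.66338518 -2.51725458] [[435.67179746 211.11955385]]
```

View pics/t2c.png

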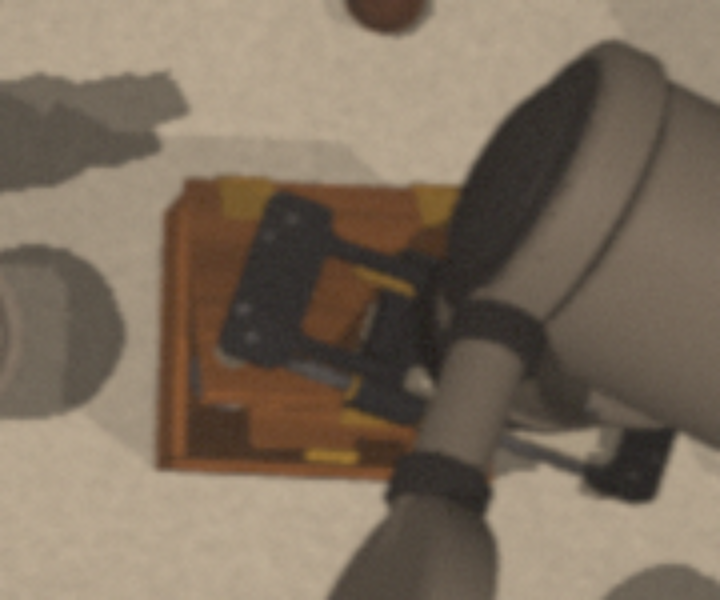

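The gripper is over the lid's free edge near the middle of its width, at about crop px (385,370). I'm starting the descent along the lid's arc.

Call:
step_arm(deltas=[0,0,-10,0,0,0,0,-10,0,0,-4,0,-6,0,0,-4,0,-6,0,0,-4,0,-6,0,0,-4,0,-6,0,0,-4,0,-7,0,0,-3,0,-7,0,0,-3,0,-7,0,0,-2,0,-7,0,0])

```text
time: 3.9
tool_pos: [519.2, -213.2, 120.2]
tcp_rot: [3.142, -0.0, 2.758]
contact_force: [0.0, 0.6, 1.0]
grip_width: 0.7
finger_force: 0.6
```

Call:
step_arm(deltas=[-2,0,-6,0,0,-1,0,-6,0,0,-1,0,-5,0,0,-1,0,-5,0,0,0,0,-3,0,0,0,0,-2,0,0,0,0,-2,0,0,0,0,-2,0,0,0,0,-2,0,0,0,0,0,0,0])

```text
time: 5.15
tool_pos: [514.6, -213.2, 87.4]
tcp_rot: [3.141, -0.0, 2.758]
contact_force: [0.7, -0.8, -0.0]
grip_width: 0.3
finger_force: 0.0
```

Call:
step_arm(deltas=[0,0,-1,0,0,0,0,-1,0,0,0,0,-1,0,0,0,0,-1,0,0,0,0,-1,0,0,0,0,0,0,0,0,0,0,0,0,0,0,0,0,0,0,0,0,0,0,0,0,0,0,0])

```text
time: 6.4
tool_pos: [514.7, -213.3, 85.2]
tcp_rot: [-3.141, 0.002, 2.758]
contact_force: [-6.3, 3.3, 19.3]
grip_width: 0.7
finger_force: 9.8
```

Run:
```python
from h import *
snap("scene","s3.png")
a=cv2.imread("pics/s3.png");cv2.imwrite("pics/s3c.png",cv2.resize(a[90:215,185:305],None,fx=4,fy=4))
o=get_obs();print(o["tool_pos"],o["contact_force"],o["time"])
```

```text
[ 514.74264061 -213.2428456    85.25246961] [-5.3468303   2.78617354 19.89062857] 6.45
```

View pics/s3c.png

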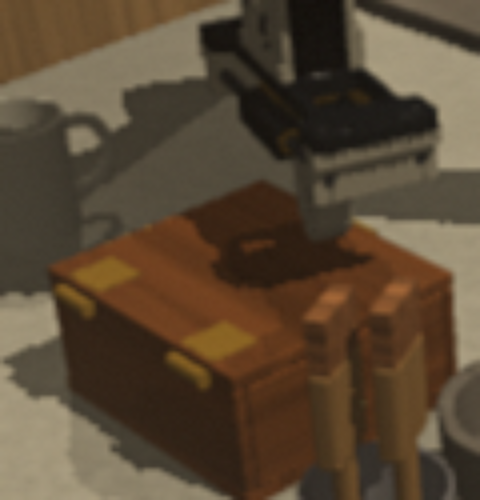

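The lid is flush: TCP z is 85.2 against an expected 85.5, with 20 N holding it there. I'm lifting and retracing.

Call:
step_arm(deltas=[0,0,15,0,0,0,0,30,0,0,0,0,40,0,0,0,0,40,0,0,0,0,30,0,0,0,40,0,0,0,0,45,0,0,0,0,45,0,0,0,0,45,0,0,0,0,45,0,0,0])

```text
time: 7.7
tool_pos: [514.5, 8.3, 238.1]
tcp_rot: [3.141, 0.001, 2.758]
contact_force: [0.9, 0.2, 0.2]
grip_width: 0.2
finger_force: 0.0
```

Run:
```python
from h import *
from scipy.optimize import least_squares
a=snap("top","t4.png");snap("scene","s4.png")
b=cv2.imread("pics/t4.png");c=cv2.imread("pics/s4.png")
d=np.hstack([cv2.resize(b[140:260,360:490],(520,480)),cv2.resize(c[130:215,195:265],(280,340)).__class__(0) if 0 else np.vstack([cv2.resize(c[130:215,195:265],(280,340)),np.zeros((140,280,3),np.uint8)])])
cv2.imwrite("pics/c4.png",d)
o=get_obs();print(o["tool_pos"],o["contact_force"],o["time"])
print("scene-ray btn",ray("scene",409.5,226.8,57),"top-ray",ray("top",*((np.array([448,306])+.5)/8-.5+190),57))
q=[572.35,-217.97,-.07]
for th in(0,.065):print(proj("scene",tf(q,[lid(th,160,90,10),lid(th,160,-90,10)])).round(1))
```

```text
[514.27086552  10.50322686 238.12089061] [ 0.77961805 -0.64107187 -0.06593183] 7.8
scene-ray btn [531.1 192.3  57. ] top-ray [529.1 187.5  57. ]
[[298.8 157.8]
 [250.2 134.7]]
[[298.3 154. ]
 [249.4 131.2]]
```

View pics/c4.png

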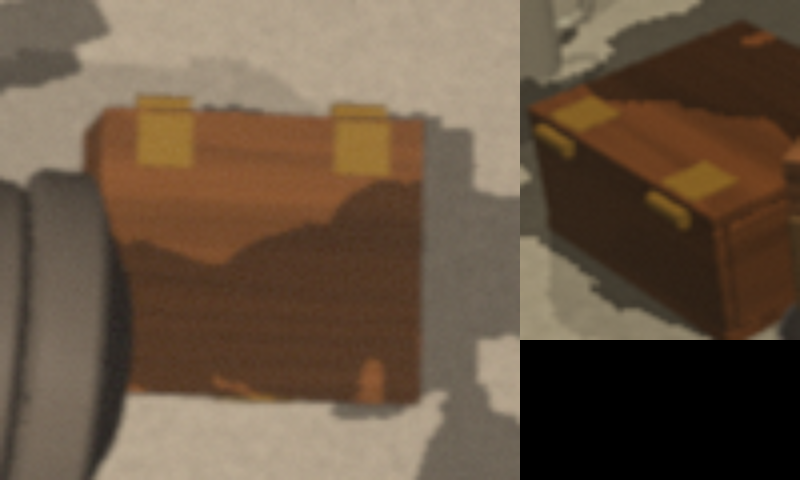

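The lid is shut and stayed that way: its far corner is at scene px (251,135), where flush predicts (250,135) and ajar (249,131). Now I'll go above the button at about (530,189).

Call:
step_arm(deltas=[4,45,0,0,0,4,45,0,0,0,4,45,0,0,0,4,44,0,0,0,0,0,-45,0,0,0,0,-45,0,0,0,0,-40,0,0,0,0,-25,0,0,0,0,-13,0,0,0,0,0,0,0])

```text
time: 9.05
tool_pos: [530.6, 185.4, 69.4]
tcp_rot: [-3.141, -0.001, 2.757]
contact_force: [-0.3, 1.3, 0.4]
grip_width: 0.7
finger_force: 0.0
```

Run:
```python
from h import *
snap("scene","s5.png")
c=cv2.imread("pics/s5.png")
cv2.imwrite("pics/c5.png",cv2.resize(c[180:285,350:475],None,fx=5,fy=5,interpolation=cv2.INTER_CUBIC))
o=get_obs();print(o["tool_pos"],o["contact_force"],proj("scene",[o["tool_pos"]]))
```

```text
[531.12526936 185.62610211  70.32028191] [-0.10056686 -0.33645761 -0.03175469] [[407.09361331 219.93628247]]
```

View pics/c5.png

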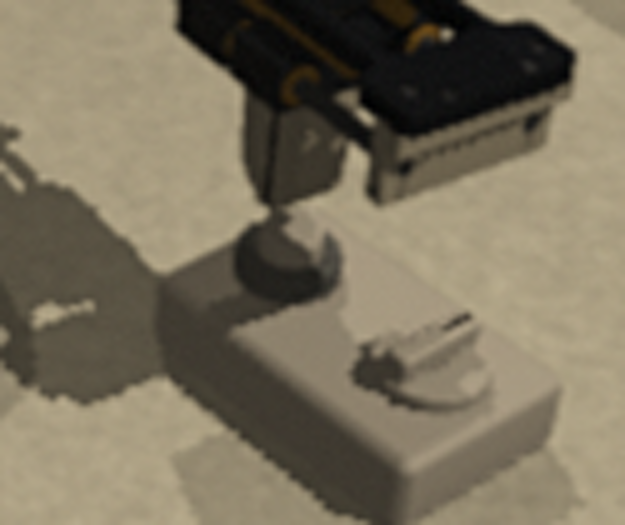

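The fingertip is just above the button, with its tip at crop px (275,205) and the button top at about (298,235). Nothing is near the dial. I'll shift +3 mm in y and press slowly.

Call:
step_arm(deltas=[0,3,-5,0,0,0,0,-5,0,0,0,0,-3,0,0,0,0,-2,0,0,0,0,-1,0,0,0,0,-1,0,0,0,0,-1,0,0,0,0,-1,0,0,0,0,-1,0,0,0,0,0,0,0])

```text
time: 10.35
tool_pos: [530.7, 188.9, 51.1]
tcp_rot: [3.141, 0.001, 2.758]
contact_force: [-4.7, -0.4, 13.9]
grip_width: 0.2
finger_force: 7.1
```

It's at its stop: z is 51.1 and the force 14 N, against the 5 N needed. One more millimetre to be sure, then up.

Call:
step_arm(deltas=[0,0,-1,0,0,0,0,0,0,0,0,0,4,0,0,0,0,8,0,0,0,0,20,0,0,0,0,40,0,0,0,0,40,0,0,0,0,40,0,0,0,0,30,0,0,-30,40,0,0,0])

```text
time: 11.6
tool_pos: [503.1, 227.6, 233.1]
tcp_rot: [3.139, 0.005, 2.753]
contact_force: [-0.6, 1.4, -1.2]
grip_width: 0.3
finger_force: 0.0
```

Call:
step_arm(deltas=[-40,33,0,0,0,-40,33,0,0,0,-40,33,0,0,0,-40,33,0,0,0,0,0,0,0,0,0,0,0,0,0,0,0,0,0,0,0,0,0,0,0,0,0,0,0,0,0,0,0,0,0])

```text
time: 12.85
tool_pos: [340.8, 360.6, 230.7]
tcp_rot: [3.142, 0.0, 2.757]
contact_force: [0.8, 0.8, 0.6]
grip_width: 0.7
finger_force: 0.0
```

Run:
```python
from h import *
snap("top","t6.png")
a=cv2.imread("pics/top1.png");b=cv2.imread("pics/t6.png")
cv2.imwrite("pics/c6.png",np.vstack([cv2.resize(x[120:260,190:490],None,fx=2,fy=2) for x in(a,b)]))
o=get_obs();print(o["tool_pos"],o["contact_force"],o["time"])
```

```text
[340.73937873 360.67151252 230.72420999] [ 0.32229657 -0.50414164 -0.95261431] 12.9
```

View pics/c6.png

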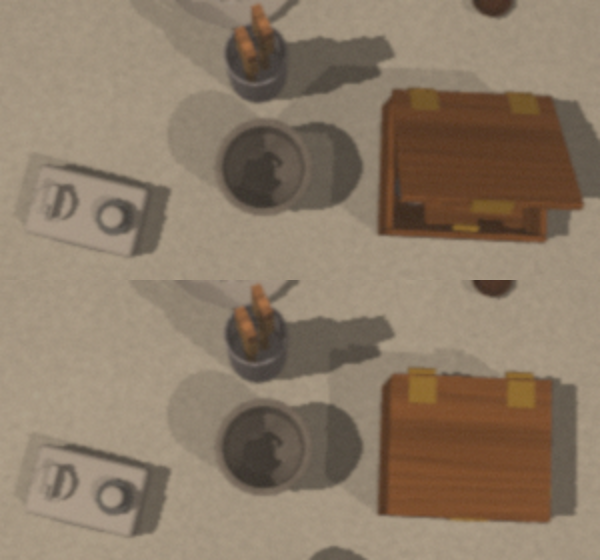

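The before and after views agree: lid flush, dial, mortar (263,447) and holder (257,345) unmoved, and the button back up at (115,496). Handing in.

```bash
python3 -c "
from plant import *
print(close_job())"
```

```text
the job is handed in; nothing more can be done
None
```

The cedar box lid is pressed shut and stayed flush, then the timer button was pressed fully down and came back up; the dial, mortar and brush holder look unmoved in the final picture, and the job was handed in at about 13 s.

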